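Hold the dispenser slide open at the portion clip

TASK

Bring the low green cup in under the spout of the dry-goods dispenser, so that it stands upright on the worktop with the spout over the middle of its bowl, and let go of it. Only then pull the dispenser's spring-return slide out towards the front by its red paddle until the white pointer is level with the orange portion clip, without pulling it well past the clip, and finish while the gripper is still holding the slide there. Leave the fruit, garlic, spice jar and teaspoon on the worktop alone.

Things in the scene. Friction and masses are not known exactly. Their poses are not given: they have to be found in the camera images.
- dispenser: White countertop dispenser, 330 mm high, fixed. Origin on the worktop; x points away from its front, y to its left as you face it, z up. Tower 100 mm wide at x = 5 to 120 mm; frosted hopper 105 mm wide from x = 10 mm, above z = 136. Two feet, 12 wide and 10 high, lie at y = +-56 mm out to x = -95 mm; the cup goes in between them (100 mm free) from the front.
- spout (a point): Mouth of the steel spout (22 mm wide), at x = -95, y = 0, z = 69 mm of the dispenser; the cup has to stand below it. The spout hangs from a nose 44 mm wide that juts out from the tower to x = -112 mm, underside 85 mm and top 112 mm (side rails 119 mm) above the worktop.
- dose_slide (a joint): How far the dark slide with the red paddle is pulled out, in m: 0 closed, up to 0.055, moving along the dispenser's -x on top of the nose. A spring pulls it back: about 2 N at 0, 5 N at 0.035, 7 N at the end; it shuts when let go.
- paddle (a point): Middle of the red paddle, 150 mm above the worktop. The paddle stands upright on the slide, 14 mm thick along the dispenser's x, 24 mm wide along y, from 122 to 166 mm height; closed, it is at x = -66, y = 0 mm of the dispenser. The white pointer is a thin bar sticking out to the right (-y) at the paddle's foot, at the same x as this point.
- portion_clip: Orange clip, 6 mm wide along x, clamped to the nose's right-hand (-y) edge, top at 117 mm height; it does not move. Origin on the dispenser's middle line at worktop height, at the same x as the clip; axes parallel to the dispenser's. It is set 18 to 36 mm in front (-x) of the closed pointer.
- cup: Low green and white cup, loose, about 0.13 kg, 48 mm high, bowl 64 mm across. Origin on its underside, z up; the bowl's axis is at y = +12 mm; the ring handle points to -y, 12 mm thick along x, its outer end at y = -44 mm (upright outer bar y = -35 to -44), top at 46 mm height. It can be pinched from above across its thickness at y = -37 mm.
- cup_centre (a point): Centre of the cup's rim, on the bowl's axis, 48 mm above the cup's underside.
- spice_jar: Glass spice jar with yellow cap, 42 mm wide, 96 mm high, loose bystander; origin on its underside.
- garlic: Garlic bulb, 56 mm, loose bystander; origin on its underside.
- lime: Lime, about 50 mm, loose bystander; origin on its underside.
- lemon: Lemon, 71 x 53 x 51 mm, loose bystander; origin on its underside.
- teaspoon: Teaspoon with light blue handle, 138 mm long, loose bystander; origin under its middle.

How it is judged (in metres and radians):
On the way, in this order (a step that is already met when the one before it is completed fails the run):
1. the cup stands upright under the spout and is let go (horizontal distance between cup_centre and spout below 0.018 m and height (world z) of cup below 0.005 m and angle between cup's own z axis and vertical below 0.1 rad and contact force between the fingers and cup below 0.1 N), for 0.2 s.
2. the slide is pulled to the clip and held there by the gripper (x of paddle in the frame of portion_clip between -0.005 and 0.005 m and contact force between the fingers and dose_slide above 1 N), for 0.3 s.
At the end, for the whole second after the job is handed in: The gripper holds the slide (more than 1 N of contact) with its pointer within 5 mm of the middle of the portion clip, while the cup stands free and upright on the worktop with its bowl's axis within 18 mm of the spout's (all of step 1 and all of step 2 and linear speed of cup below 0.02 m/s and contact force between the arm and cup below 0.1 N); the arm keeps its last pose, push and grip.
It fails at once if slide opened by more than 10 mm while the cup is not under the spout (axis more than 30 mm off) (value of joint dose_slide above 0.01 m and horizontal distance between cup_centre and spout above 0.03 m).
It fails at once if slide pulled more than 12 mm past the clip (x of paddle in the frame of portion_clip below -0.012 m).
It fails at once if cup tipped by more than 0.7 rad (angle between cup's own z axis and vertical above 0.7 rad).
It fails at once if a bystander (fruit, garlic, spice jar, teaspoon) moved by more than 30 mm (distance of any of spice_jar, garlic, lime, lemon, teaspoon from where it was at the start of the episode above 0.03 m).
It also fails if it takes over 54 s, if anything falls off the work surface, if the arm or the gripper's body presses on something with over 40 N, if the wrist force passes 120 N, or if a joint passes its speed limit or range.

ROBOT

A 6-joint arm with a two-finger parallel gripper is mounted at the origin on a cart in front of the work surface, level with it; the furniture and walls round the work are solid. World frame = base frame: x ahead of the robot, y to its left, z up, the work surface at z = 0. Lengths are in mm, angles in rad, forces in N, time in s.
With the tool pointing down it reaches from about 300 to 775 mm from the base axis. Payload 14.6 kg.
Tool frame: the origin (TCP) lies on the centre line of the jaws, within the pads' length; the fingertips stand 19 mm ahead of it and the grasp point (between the pads) is the TCP (bot.tip_reach is the distance from the TCP to the fingertips, in mm); z points along the fingers, y is the line along which they close (so a half turn about z gives the same grasp; the last joint's range is limited). The gripper opens to 85 mm and grips with 20 to 120 N. Pads are 22 mm wide; open, the fingers measure 114 mm over their backs; the gripper's body (76 mm by 85 mm) begins 54 mm behind the grasp point. The pads swing forward as they close: fully open they stand 13 mm farther back than shut.
Start: joints at [-1.301, 0.3, 1.521, -0, 1.321, -0.067], TCP at [181.751, -519.092, 250.281] pointing down, gripper open.
Joint ranges: [-3.03, 3.03], [-0.79, 2.21], [0.23, 2.52], [-1.04, 4.18], [0, 3.07], [-2.55, 2.55]. Speed limits (rad/s): [2.22, 2.22, 2.57, 3.14, 3.14, 3.14].

INTERFACE

Orientations are given as a unit quaternion [w, x, y, z].
In Python, from rig import bot gives the robot as it stands. Calls block until the motion is done:
- bot.move_to(position, orientation): joint-space move of the TCP to a pose.
- bot.servo_line(position, attitude=None, speed=150, until_force=None): straight line of the TCP; attitude=None keeps the orientation; speed is the mean speed in mm/s. With until_force (N) it stops when the force on the tool has changed by that much, and returns True; else False.
- bot.move_joints(angles): joint-space move.
- bot.move_gripper(opening, grip_force=None): finger opening in mm; grip_force is the grip in N (None keeps the last); returns when the fingers have stopped.
- bot.dwell(seconds).
- bot.ik(position, orientation): joint angles nearest the present ones, or None.
- bot.read_state(): the state.
- bot.read_camera(name): name is "side" or "top"; returns a dict with "image" (400x640x3 uint8, blue, green, red), "depth" (400x640 float32, mm along the optical axis (not along the pixel's ray), 0 where there is no reading), "fovy" (degrees; the focal length in pixels is half the picture's height over the tangent of half this angle, whatever the lens; pixels are square), "cx", "cy" (the principal point, pixels), "k1" (the pictures are not rectified: a ray, as slopes to the right and down, at radius r is drawn at 1 + k1 r^2 times it, then the intrinsics apply), "eye" and "attitude" of the camera in the world. Camera axes: x right, y down, z forward; pixel columns grow to the right and rows downward; lengths in mm; the calibration is good to about 2 mm. A picture is of the moment at which its call begins.
A pose or a line that the arm cannot do raises bot.MotionError and nothing moves.
- bot.finish_job(): hands the job in; it is judged then, once.
The state is a dict: "clock": time; "joint_positions": joint angles; "qvel": joint speeds; "effort": joint torques, N m; "ee_pos": TCP position; "tool_rot": TCP orientation; "ft_force": force on the tool from outside, world axes, zero at the start; "moment": the same for the moment, N m; "grip_width": finger opening in mm; "grip_force": force on a finger pad.
Only numpy, scipy, OpenCV 4.12 (cv2) and the standard library are available. Lean on these libraries where they do the work, as an engineer would, in place of code of your own. Each camera call takes 0.05 s, during which the arm holds its last target. There are 200 camera calls.

## Working session

There is one attempt and no reset: what is moved stays moved. The work goes in short steps, each a Python script; the robot and the scene stay as the last script left them, time stands still between calls to the robot, and variables do not carry over. Pictures are saved under pics/ and viewed, at most 10 in all, crops included, and the job is handed in when it is done.

```bash
mkdir -p pics
cat > h.py <<'E'
import numpy as np, cv2
from scipy.spatial.transform import Rotation as R
from rig import bot
def cam(n):
    c=bot.read_camera(n); h=c["image"].shape[0]
    f=h/2/np.tan(np.radians(c["fovy"])/2)
    c["K"]=np.array([[f,0,c["cx"]],[0,f,c["cy"]],[0,0,1]]); c["D"]=np.array([c["k1"],0,0,0,0.])
    a=c["attitude"]; c["R"]=R.from_quat([a[1],a[2],a[3],a[0]]).as_matrix(); c["eye"]=np.array(c["eye"]); return c
def slopes(c,uv):
    p=cv2.undistortPoints(np.float64(uv).reshape(-1,1,2),c["K"],c["D"]).reshape(-1,2)
    return np.c_[p,np.ones(len(p))]
def on_plane(c,uv,z):
    d=slopes(c,uv)@c["R"].T; return c["eye"]+d*((z-c["eye"][2])/d[:,2])[:,None]
def cloud(c):
    v,u=np.nonzero(c["depth"]>0)
    P=c["eye"]+(slopes(c,np.c_[u,v])*c["depth"][v,u][:,None])@c["R"].T
    o=np.full(c["depth"].shape+(3,),np.nan); o[v,u]=P; return o
def down(yaw):  # tool z down, tool y (closing) along world direction yaw
    y=np.array([np.cos(yaw),np.sin(yaw),0]); z=np.array([0,0,-1.]); x=np.cross(y,z)
    q=R.from_matrix(np.c_[x,y,z]).as_quat(); return [q[3],q[0],q[1],q[2]]
E
python3 - <<'E'
from h import *
for n in("side","top"):
    c=cam(n); cv2.imwrite(f"pics/{n}0.png",c["image"]); print(n,c["eye"],c["R"].round(2).tolist(),c["fovy"],c["k1"],(c["depth"]>0).mean())
E
```

```text
side [  -15.02316451 -1106.23030274   870.20145024] [[0.91, -0.2, 0.35], [-0.41, -0.48, 0.77], [0.01, -0.85, -0.52]] 42.897385936891254 -0.02236235747883147 0.99602734375
top [ 424.84498946   46.50362351 1482.92475205] [[0.01, -1.0, 0.03], [-1.0, -0.01, -0.02], [0.02, -0.03, -1.0]] 43.36520689200135 -0.026863788858322298 0.995921875
```

View pics/side0.png

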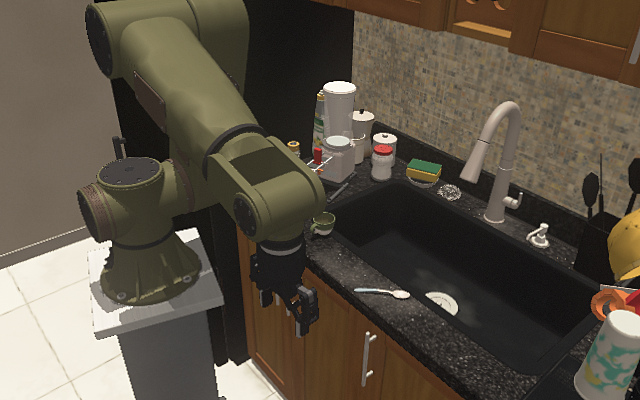

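View pics/top0.png

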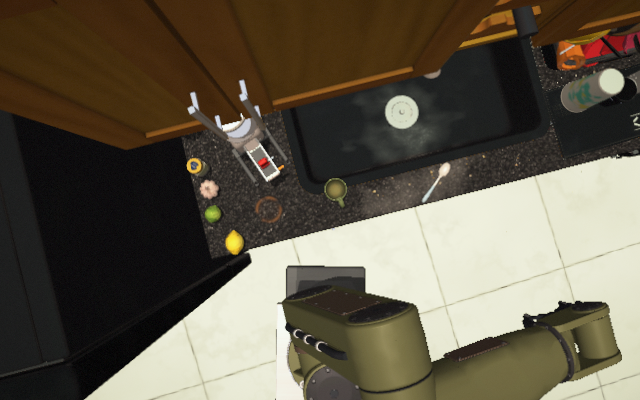

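The side view shows the cup at (323,224) and the dispenser around (338,150). The top view shows the cup at (336,190), the red paddle at (263,162), and the orange clip at about (281,168). I'll enlarge both.

Run:
```python
from h import *
c=cam("top");s=cam("side")
a=cv2.resize(c["image"][110:260,180:360],None,fx=4,fy=4,interpolation=cv2.INTER_CUBIC)
b=cv2.resize(s["image"][75:245,280:410],None,fx=3.5,fy=3.5,interpolation=cv2.INTER_CUBIC)
cv2.imwrite("pics/topz.png",a);cv2.imwrite("pics/sidez.png",b)
np.savez("c0.npz",t=cloud(c),s=cloud(s))
```

```text
(no output)
```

View pics/topz.png

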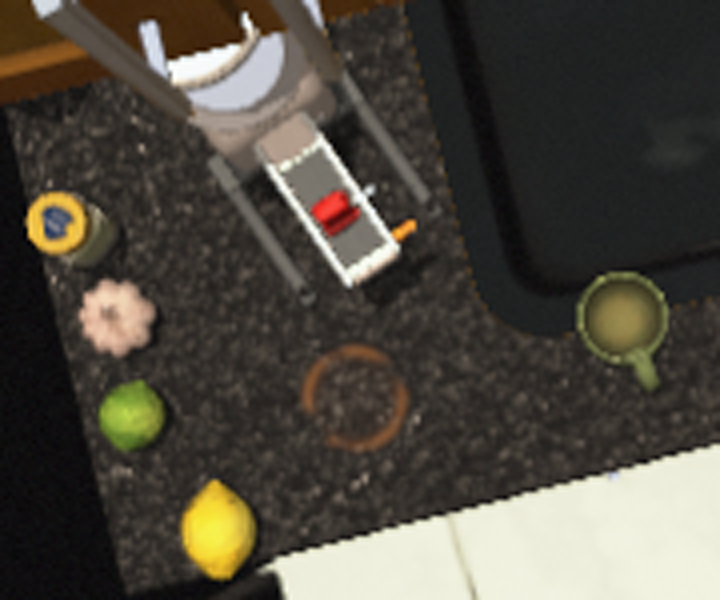

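View pics/sidez.png

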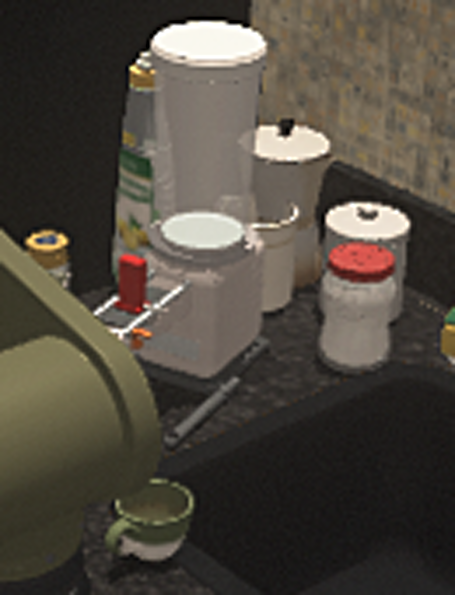

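The top zoom shows the nose with the red paddle at zoom (335,212), the orange clip at (403,231), and the foot tips at about (306,298) and (428,203). The cup bowl is at (622,318) with its handle end at (652,385). Next I'll measure these.

Run:
```python
from h import *
c=cam("top");s=cam("side")
px=lambda L:np.array(L,float)/4+np.array([180-.375,110-.375])
print("feet z10",on_plane(c,px([(306,298),(428,203)]),10).round(1).tolist())
print("nose rails z119 frontL,frontR",on_plane(c,px([(350,286),(400,250)]),119).round(1).tolist())
print("rail dir L,R",[ (lambda P:np.degrees(np.arctan2(*(P[1]-P[0])[[1,0]])))(on_plane(c,px(L),119)) for L in([(265,165),(348,280)],[(320,142),(396,244)])])
print("foot dir",[ (lambda P:np.degrees(np.arctan2(*(P[1]-P[0])[[1,0]])))(on_plane(c,px(L),10)) for L in([(225,175),(304,292)],[(350,85),(425,198)])])
for k,n in((c,"top"),(s,"side")):
    W=cloud(k); hsv=cv2.cvtColor(k["image"],cv2.COLOR_BGR2HSV);H,S,V=cv2.split(hsv)
    roi=np.zeros(H.shape,bool)
    if n=="top": roi[110:260,180:360]=1
    else: roi[130:240,295:345]=1
    for nm,m in(("red",((H<5)|(H>172))&(S>170)&(V>90)),("orange",(H>=7)&(H<20)&(S>190)&(V>140)),("green",(H>25)&(H<48)&(S>60)&(V>50)&(W[...,2]>5)&(W[...,2]<70)),("jar/lemon",(H>20)&(H<32)&(S>170)&(V>120))):
        v,u=np.nonzero(m&roi)
        if len(u)<3: print(n,nm,len(u));continue
        P=W[v,u]; print(n,nm,len(u),"px",u.mean().round(1),v.mean().round(1),u.min(),u.max(),v.min(),v.max(),"xyz med",np.nanmedian(P,0).round(1),"zmin/max",np.nanpercentile(P,[3,97],axis=0).round(0).tolist())
t=cloud(c)
for q in[(195,110),(242,95),(225,125),(238,128),(245,145),(201,168),(300,240),(330,240)]: print(q,t[q[1],q[0]].round(0))
print("cup rim z48",on_plane(c,px([(580,318),(666,318),(622,273),(622,361),(622,318)]),48).round(1).tolist(),"handle z46",on_plane(c,px([(652,387)]),46).round(1))
```

```text
feet z10 [[498.0, 221.1, 10.0], [568.8, 132.9, 10.0]]
nose rails z119 frontL,frontR [[501.1, 178.5, 119.0], [526.0, 145.0, 119.0]]
rail dir L,R [np.float64(-143.44136341008257), np.float64(-142.60289168425192)]
foot dir [np.float64(-145.20261909221927), np.float64(-145.7360074155784)]
top red 65 px 263.0 162.5 258 268 158 168 xyz med [548.5 186.7 163. ] zmin/max [[539.0, 177.0, 120.0], [559.0, 196.0, 171.0]]
top orange 29 px 226.7 142.4 180 283 123 169 xyz med [560.9 249.9 640.7] zmin/max [[535.0, 139.0, 110.0], [568.0, 273.0, 643.0]]
top green 602 px 267.6 207.3 200 346 166 248 xyz med [426.9 278.8  43.8] zmin/max [[320.0, -37.0, 13.0], [531.0, 364.0, 56.0]]
top jar/lemon 387 px 225.9 227.0 187 242 158 254 xyz med [336.5 282.4  45.9] zmin/max [[301.0, 258.0, 29.0], [558.0, 397.0, 100.0]]
side red 58 px 316.9 155.9 313 320 148 163 xyz med [547.8 181.  141.7] zmin/max [[541.0, 170.0, 118.0], [558.0, 194.0, 166.0]]
side orange 1
side green 261 px 322.7 221.0 298 334 146 232 xyz med [485.3 -24.   39.2] zmin/max [[438.0, -44.0, 16.0], [516.0, 19.0, 49.0]]
side jar/lemon 0
(195, 110) [546. 196. 866.]
(242, 95) [564. 138. 870.]
(225, 125) [618. 257. 326.]
(238, 128) [617. 233. 289.]
(245, 145) [599. 241. 115.]
(201, 168) [537. 365.  89.]
(300, 240) [ 281.  118. -903.]
(330, 240) [ 284.  -23. -891.]
cup rim z48 [[484.3, 21.2, 48.0], [485.0, -40.3, 48.0], [516.8, -8.5, 48.0], [453.9, -9.1, 48.0], [484.6, -8.8, 48.0]] handle z46 [[435.6 -30.9  46. ]]
```

Run:
```python
from h import *
c=cam("top");s=cam("side"); T=cloud(c);S=cloud(s)
# tower side/front faces from side camera
from numpy.linalg import svd
X0=np.array([548.5,187.]);a=np.radians(36.5)
def disp(P,a,o): d=P[...,:2]-o; return d[...,0]*np.cos(a)+d[...,1]*np.sin(a), -d[...,0]*np.sin(a)+d[...,1]*np.cos(a)
for nm,C in(("side",S),("top",T)):
    x,y=disp(C,a,X0); z=C[...,2]
    if nm=="side":
        m=(z>20)&(z<95)&(x>75)&(x<190)&(np.abs(y+50)<12); P=C[m][:,:2]
        l=cv2.fitLine(np.float32(P),cv2.DIST_HUBER,0,.01,.01).ravel(); print("right face n",m.sum(),"ang",np.degrees(np.arctan2(l[1],l[0])),"y of face",np.median(y[m]), "x range",np.percentile(x[m],[1,99]))
        m=(z>20)&(z<80)&(abs(x-71)<12)&(abs(y)<45); P=C[m][:,:2]; print("front face n",m.sum(), np.median(x[m]) if m.sum() else 0)
    m=(z>103)&(z<124)&(x>-60)&(x<60)&(abs(y)<35)
    m=cv2.morphologyEx(m.astype(np.uint8),cv2.MORPH_CLOSE,np.ones((5,5)))
    v,u=np.nonzero(m); P=on_plane(c if nm=="top" else s,np.c_[u,v],116); r=cv2.minAreaRect(np.float32(P[:,:2])); px,py=disp(P,a,X0); print(nm,"nose",len(u),r,"x",np.percentile(px,[.5,99]),"y",np.percentile(py,[1,50,99]))
    # nose raw cloud points
    k=c if nm=="top" else s
    H,Sa,V=cv2.split(cv2.cvtColor(k["image"],cv2.COLOR_BGR2HSV))
    red=((H<5)|(H>172))&(Sa>150)&(V>80)&(abs(x)<40)&(abs(y)<40)
    print(" red top (z>158) centre",C[red&(z>158)].mean(0), "all bounds x",np.percentile(x[red],[5,95]),"y",np.percentile(y[red],[5,95]))
    org=(H>=5)&(H<22)&(Sa>140)&(V>100)&(abs(x)<80)&(abs(y)<60)&(z<135)
    v,u=np.nonzero(org); 
    if len(u): Q=on_plane(k,np.c_[u,v],117); ox,oy=disp(Q,a,X0); print(" clip",len(u),u.mean(),v.mean(),Q.mean(0),"x,y",ox.mean(),oy.mean(), "cloud",np.median(x[org]),np.median(y[org]),np.median(z[org]))
    wx=(V>190)&(Sa<60)&(abs(x)<40)&(y<-12)&(y>-50)&(z<135)&(z>105); print(" white right: ",[(round(float(p),1),round(float(q),1),round(float(w),1)) for p,q,w in zip(x[wx],y[wx],z[wx])][:40])
    g=(H>22)&(H<50)&(Sa>50)&(np.hypot(C[...,0]-475,C[...,1]+14)<65)&(z>8)&(z<60)
    P=C[g]; rim=P[(P[:,2]>42)&(np.hypot(P[:,0]-484,P[:,1]+9)<40)]; print(" rim",len(rim),cv2.minEnclosingCircle(np.float32(rim[:,:2])))
    d=P[:,:2]-[484.6,-9]; f=np.hypot(*d.T)>37; print(" handle pts",f.sum(),(d[f].mean(0)+[484.6,-9]),"ang",np.degrees(np.arctan2(*d[f].mean(0)[::-1])),"max r",np.hypot(*d[f].T).max())
```

```text
right face n 300 ang 34.234196 y of face -47.62638911311058 x range [ 75.33820133 175.97802736]
front face n 220 75.13009697174792
side nose 240 ((553.775634765625, 183.18882751464844), (123.46377563476562, 61.17288589477539), 40.52440643310547) x [-56.16630454  58.15120098] y [-39.14726738 -14.52873807  21.17388087]
 red top (z>158) centre [550.25470047 183.49214383 162.8310557 ] all bounds x [-8.39139895  5.01020686] y [-14.78076164   6.06762201]
 clip 14 319.7142857142857 170.71428571428572 [536.85390168 133.10766723 117.        ] x,y -41.41818359725302 -36.3943567767754 cloud -32.66608218672165 -30.74449702139308 113.51349418817637
 white right:  [(37.8, -21.2, 117.4), (27.1, -20.0, 118.3), (28.6, -22.7, 118.4), (24.7, -21.3, 116.2), (-1.6, -18.1, 123.8), (2.7, -19.2, 122.1), (8.2, -23.3, 120.7), (18.1, -21.4, 115.7), (-6.5, -20.9, 119.7), (-3.7, -22.9, 119.0), (-13.7, -21.5, 119.7), (-8.4, -22.0, 117.4), (-19.1, -21.0, 118.6), (-14.7, -22.1, 116.8), (-30.1, -20.2, 120.0), (-24.8, -20.7, 117.6), (-31.8, -21.3, 117.6), (-39.8, -15.3, 109.2)]
 rim 89 ((484.0506591796875, -13.780074
[... 991 characters left out ...]
, -21.3, 115.7), (16.3, -17.5, 119.0), (13.8, -19.8, 125.3), (13.0, -21.9, 120.2), (13.9, -18.0, 109.6), (10.3, -20.4, 123.3), (8.6, -18.8, 120.0), (7.2, -21.0, 119.1), (2.3, -27.6, 120.0), (6.9, -17.1, 116.6), (4.5, -19.4, 122.1), (2.3, -21.7, 126.8), (3.9, -15.6, 122.0), (1.9, -17.9, 124.9), (0.5, -20.1, 124.0), (0.7, -16.2, 117.9), (-1.3, -18.4, 120.8), (-2.5, -20.6, 117.8), (-4.3, -18.9, 114.7), (-6.8, -21.3, 122.0), (-7.1, -17.4, 119.6), (-8.7, -19.6, 119.8), (-10.5, -21.8, 120.9), (-10.9, -18.0, 119.1), (-12.4, -20.2, 118.6)]
 rim 114 ((482.2485046386719, -12.892478942871094), 36.623172760009766)
 handle pts 27 [443.63916098 -29.48512514] ang -153.42968330017527 max r 54.57469824794722
```

Run:
```python
from h import *
c=cam("top");s=cam("side"); T=cloud(c)
H,Sa,V=cv2.split(cv2.cvtColor(c["image"],cv2.COLOR_BGR2HSV))
def cc(m,seed):
    n,l,st,ce=cv2.connectedComponentsWithStats(m.astype(np.uint8)); k=min((i for i in range(1,n) if st[i,4]>=4),key=lambda i:np.hypot(*(ce[i]-seed))); v,u=np.nonzero(l==k); return np.c_[u,v].astype(float)
g=cc((H>20)&(H<55)&(Sa>45)&(V>45)&(np.hypot(T[...,0]-475,T[...,1]+14)<75)&(T[...,2]>8),(336,190))
P=on_plane(c,g,47)[:,:2]; 
bowl=P[np.hypot(*(P-[484.6,-9]).T)<36]; ctr,r=cv2.minEnclosingCircle(np.float32(bowl)); print("bowl",ctr,r,len(g))
d=P-np.array(ctr); f=np.hypot(*d.T)>38; print("handle",f.sum(),np.degrees(np.arctan2(*d[f].mean(0)[::-1])),np.hypot(*d.T).max())
o=cc((H>=6)&(H<22)&(Sa>150)&(V>120)&(T[...,2]<140),(281,168)); print("clip px",len(o),o.mean(0),o.min(0),o.max(0)); Q=on_plane(c,o,115).mean(0)
ptr=np.array([[370/4+180-.375,188/4+110-.375]]); Pp=on_plane(c,ptr,124)[0]
a=np.radians(36);ax=np.array([np.cos(a),np.sin(a)])
for n,p in(("clip",Q),("ptr",Pp)): d=p[:2]-[550,188.4]; print(n,p,"rel x",d@ax,"rel y",d@[-ax[1],ax[0]])
# side check
H,Sa,V=cv2.split(cv2.cvtColor(s["image"],cv2.COLOR_BGR2HSV)); 
o=cc((H>=5)&(H<18)&(Sa>150)&(V>110),(319.5,171)); Q=on_plane(s,o,112).mean(0);d=Q[:2]-[550,188.4];print("clip side",o.mean(0),len(o),Q,d@ax,d@[-ax[1],ax[0]])
```

```text
bowl (483.659912109375, -9.207354545593262) 34.61061477661133 401
handle 24 -153.549949689375 53.40515502857736
clip px 19 [280.63157895 166.89473684] [278. 165.] [283. 169.]
clip [540.56303624 142.78702234 115.        ] rel x -34.44529963446981 rel y -31.354765968658615
ptr [567.33236686 165.5248332  124.        ] rel x 0.5764936526760611 rel y -28.694108317735104
clip side [320.  169.5] 6 [544.38830437 148.00701398 112.        ] -28.28235861159491 -29.380140208748575
```

```bash
cat >> h.py <<'E'
A=np.radians(36.); AX=np.array([np.cos(A),np.sin(A)]); PAD=np.array([550,188.4]); SP=PAD-29*AX
def tilt(h,th,sgn):  # handle heading h (deg), tip leans towards the bowl by th deg
    u=np.array([np.cos(np.radians(h)),np.sin(np.radians(h)),0]); t=np.radians(th)
    z=np.array([0,0,-np.cos(t)])-np.sin(t)*u; y=sgn*np.array([-u[1],u[0],0]); x=np.cross(y,z)
    q=R.from_matrix(np.c_[x,y,z]).as_quat(); return [q[3],q[0],q[1],q[2]],z
def pinch(ctr,h,z,r=50): u=np.array([np.cos(np.radians(h)),np.sin(np.radians(h))]); return np.r_[np.array(ctr)+r*u,z]
CUP=np.array([484,-9.2]); HC=205.5; HD=216.; TH=22
E
python3 - <<'E'
from h import *
for sg in(1,-1):
    for n,(p,h) in dict(up=(pinch(CUP,HC,33),HC),pre=(pinch(SP-110*AX,HD,60),HD),fin=(pinch(SP,HD,33),HD)).items():
        q,z=tilt(h,TH,sg)
        for b in(0,120): r=bot.ik(p-z*b,q); print(sg,n,b,None if r is None else np.round(r,2))
for e in(A,A+np.pi,A+np.pi/2,A-np.pi/2):
    for zz in(148,260): 
        r=bot.ik([*PAD,zz],down(e)); print("pad",round(np.degrees(e)),zz,None if r is None else np.round(r,2))
E
```

```text
1 up 0 [-0.28  0.31  2.18  0.64  0.43  0.28]
1 up 120 [-0.37 -0.02  2.21  0.42  0.73  0.47]
1 pre 0 [-0.03  0.17  2.27  0.56  0.45  0.44]
1 pre 120 [-0.12 -0.19  2.28  0.36  0.8   0.6 ]
1 fin 0 [0.13 0.41 2.03 0.47 0.4  0.66]
1 fin 120 [0.08 0.1  2.08 0.33 0.66 0.79]
-1 up 0 None
-1 up 120 None
-1 pre 0 None
-1 pre 120 [-0.12 -0.19  2.28  0.36  0.8  -2.54]
-1 fin 0 [ 0.13  0.41  2.03  0.47  0.4  -2.48]
-1 fin 120 [ 0.08  0.1   2.08  0.33  0.66 -2.35]
pad 36 148 [ 0.27  0.47  1.54 -0.    1.14 -0.36]
pad 36 260 [ 0.27  0.36  1.41 -0.    1.36 -0.36]
pad 216 148 None
pad 216 260 None
pad 126 148 [ 0.27  0.47  1.54 -0.    1.14 -1.93]
pad 126 260 [ 0.27  0.36  1.41 -0.    1.36 -1.93]
pad -54 148 [ 0.27  0.47  1.54 -0.    1.14  1.21]
pad -54 260 [ 0.27  0.36  1.41 -0.    1.36  1.21]
```

Run:
```python
from h import *
q,z=tilt(HC,TH,1); p=pinch(CUP,HC,33)
bot.move_gripper(45)
bot.move_to(p-z*130,q)
bot.servo_line(p-z*40,speed=120)
print(bot.servo_line(p,speed=50,until_force=6),bot.read_state()["ee_pos"],p)
c=cam("side");cv2.imwrite("pics/g1.png",cv2.resize(c["image"][150:300,230:390],None,fx=4,fy=4,interpolation=cv2.INTER_CUBIC)); print(bot.read_state()["clock"])
```

```text
False [438.91288047 -30.74675979  33.14300497] [438.87073578 -30.72555484  33.        ]
4.7667
```

View pics/g1.png

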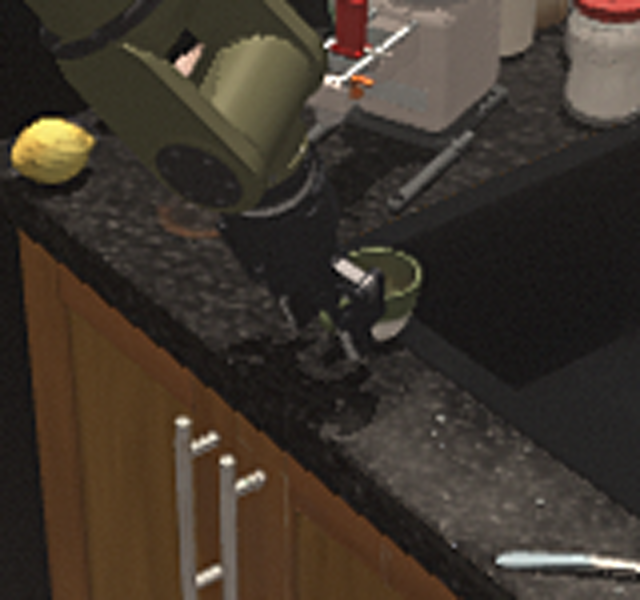

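The fingers straddle the handle at about zoom (345,300), with the bowl upright behind them. Next I'll close, lift, carry and stop in front of the dispenser.

Run:
```python
from h import *
bot.move_gripper(5,40); s=bot.read_state(); print(s["grip_width"],s["grip_force"])
p=pinch(CUP,HC,33); bot.servo_line(p+[0,0,35],speed=60); s=bot.read_state(); print(s["grip_width"],s["grip_force"],s["ft_force"])
q,z=tilt(HD,TH,1); bot.servo_line(pinch(SP-110*AX,HD,68),q,speed=90)
bot.servo_line(pinch(SP-110*AX,HD,42),speed=60)
c=cam("top");s=cam("side")
cv2.imwrite("pics/c1.png",np.hstack([cv2.resize(c["image"][130:260,210:340],(400,400)),cv2.resize(s["image"][130:260,250:380],(400,400))])); print(bot.read_state()["clock"])
# bowl centre if seen from the top
T=cloud(c);H,Sa,V=cv2.split(cv2.cvtColor(c["image"],cv2.COLOR_BGR2HSV)); e=SP-110*AX
m=(H>20)&(H<55)&(Sa>45)&(V>45)&(np.hypot(T[...,0]-e[0],T[...,1]-e[1])<50)&(T[...,2]>8)&(T[...,2]<75)
v,u=np.nonzero(m); P=on_plane(c,np.c_[u,v],57); print(e,len(u),cv2.minEnclosingCircle(np.float32(P[:,:2])))
```

```text
10.881139066787185 39.10579282517574
11.054039603355335 38.90559749754175 [-0.48613072 -1.31941165 -0.79569127]
8.0083
[437.54663778 106.69784993] 442 ((432.2874755859375, 100.41354370117188), 41.648685455322266)
```

View pics/c1.png

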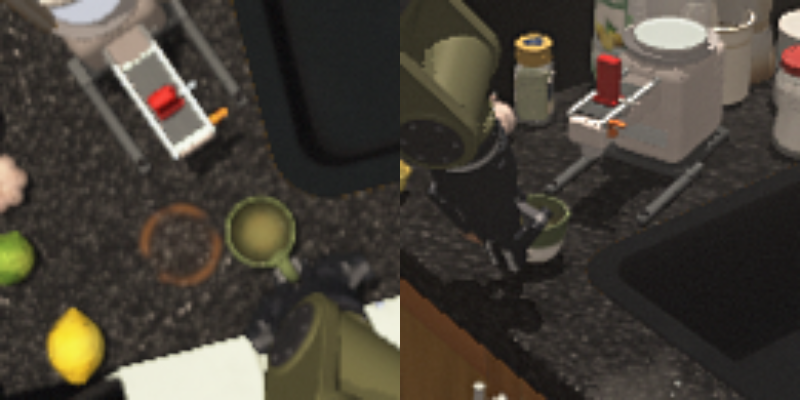

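The cup is upright in the grasp. Its bowl is at (262,232) in the left half, in line with the nose and in front of the feet. I'll check the bowl centre offset, correct it, then slide the cup in and set it down.

Run:
```python
from h import *
c=cam("top");T=cloud(c);H,Sa,V=cv2.split(cv2.cvtColor(c["image"],cv2.COLOR_BGR2HSV)); e=SP-110*AX
m=(H>20)&(H<55)&(Sa>45)&(V>45)&(np.hypot(T[...,0]-e[0],T[...,1]-e[1])<55)&(T[...,2]>8)&(T[...,2]<75)
v,u=np.nonzero(m); P=on_plane(c,np.c_[u,v],57)[:,:2]
m=e.copy()
for _ in range(8): m=np.array(cv2.minEnclosingCircle(np.float32(P[np.hypot(*(P-m).T)<34.5]))[0])
k=np.zeros((400,640),np.uint8);k[v,u]=255; D=cv2.distanceTransform(k,cv2.DIST_L2,5); pk=np.argwhere(D>D.max()-.3).mean(0)[::-1]; b=on_plane(c,[pk],57)[0][:2]
print("bowl circ",m,"dt",b,D.max(),"expected",e); off=(m+b)/2-e; print("off",off)
off=np.clip(off,-8,8); tgt=SP+1*AX-off
bot.servo_line(pinch(tgt-110*AX,HD,40),speed=60)
print(bot.servo_line(pinch(tgt,HD,40),speed=60,until_force=6))
print(bot.servo_line(pinch(tgt,HD,31),speed=15,until_force=4)); s=bot.read_state(); print(s["ee_pos"],s["ft_force"],s["clock"])
c=cam("top");s=cam("side")
cv2.imwrite("pics/c2.png",np.hstack([cv2.resize(c["image"][110:220,220:330],(400,400)),cv2.resize(s["image"][120:230,270:380],(400,400))]))
```

```text
bowl circ [438.47909546 105.24746704] dt [435.00877391 108.92676562] 9.196899 expected [437.54663778 106.69784993]
off [-0.8027031  0.3892664]
False
True
[487.61199003 142.04904075  32.94395532] [-0.69293296  0.09789646  5.54364281] 10.775
```

View pics/c2.png

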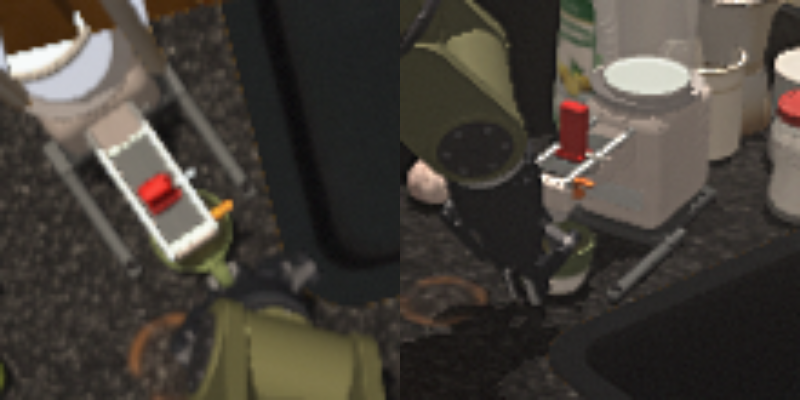

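The cup stands below the nose. Its bowl outline is visible on both sides at about (150,235) and (232,235) in the left half, giving a centre of about (191,229). I'll release, back out along the tool axis, and verify.

Run:
```python
from h import *
c=cam("top"); print("bowl est",on_plane(c,[(220+191*.275,110+229*.275)],48)[0],"SP",SP)
q,z=tilt(HD,TH,1); p=np.array(bot.read_state()["ee_pos"])
bot.move_gripper(32); bot.dwell(.2); print(bot.read_state()["grip_force"])
bot.servo_line(p-z*60,speed=80)
bot.servo_line(p-z*60-np.r_[60*AX,0]+[0,0,110],speed=150)
bot.move_to([*(PAD-70*AX),270],down(A))
c=cam("top");s=cam("side"); print(bot.read_state()["clock"])
cv2.imwrite("pics/c3.png",np.hstack([cv2.resize(c["image"][110:220,220:330],(400,400)),cv2.resize(s["image"][120:230,270:380],(400,400))]))
```

```text
bowl est [528.55137216 170.35022737  48.        ] SP [526.53850716 171.35422768]
0.0
14.5417
```

View pics/c3.png

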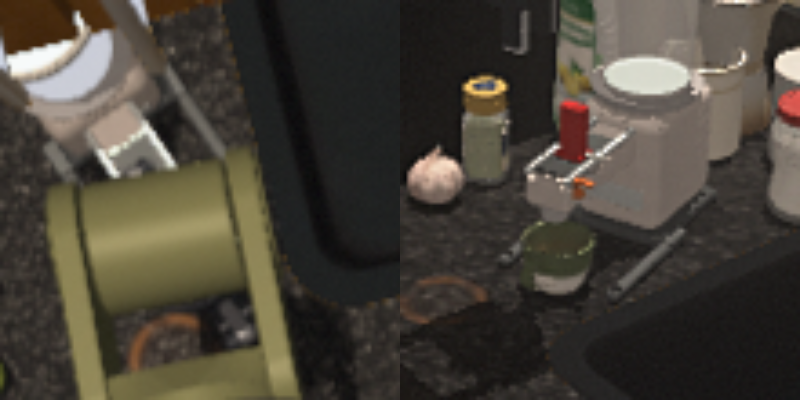

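The cup stands upright and free, and the spout at (555,215) is over the bowl, whose rim centre is at (558,240). I'll check that numerically, triangulate the clip and paddle, then grasp the paddle.

Run:
```python
from h import *
s=cam("side")
sp=on_plane(s,[(270+155*.275,120+217*.275)],69)[0]; rm=on_plane(s,[(270+158*.275,120+240*.275)],48)[0]; print("spout",sp,"rim",rm,"SP",SP)
H,Sa,V=cv2.split(cv2.cvtColor(s["image"],cv2.COLOR_BGR2HSV))
m=(H>=4)&(H<18)&(Sa>120)&(V>110);m[:,:310]=0;m[:160]=0;m[182:]=0;m[:,330:]=0
v,u=np.nonzero(m);print("clip px",list(zip(u.tolist(),v.tolist())))
B=np.array([-AX[1],AX[0]])
for z in(117,114,110):
    d=on_plane(s,np.c_[u,v][v<=v.min()+1],z).mean(0)[:2]-PAD; print(z,"clip rel",d@AX,d@B)
red=((H<5)|(H>172))&(Sa>150)&(V>80);red[:,:300]=0;red[:,330:]=0;red[180:]=0
v,u=np.nonzero(red); t=v<=v.min()+1; print("red top rel",v.min(),[(lambda d:(d@AX,d@B))(on_plane(s,np.c_[u,v][t],166).mean(0)[:2]-PAD)],"ctr z144",[(lambda d:(d@AX,d@B))(on_plane(s,[(u.mean(),v.mean())],144)[0][:2]-PAD)])
bot.move_gripper(45)
g=PAD-1.5*AX
bot.move_to([*g,225],down(A)); print(bot.servo_line([*g,149],speed=60,until_force=5))
st=bot.read_state(); f0=np.array(st["ft_force"])
bot.move_gripper(5,45); st=bot.read_state(); print(st["grip_width"],st["grip_force"],st["ee_pos"],np.array(st["ft_force"])-f0,st["clock"])
s=cam("side");cv2.imwrite("pics/p1.png",cv2.resize(s["image"][110:190,270:350],(600,600),interpolation=cv2.INTER_CUBIC))
```

```text
spout [528.17639929 167.51054712  69.        ] rim [529.26016519 163.20617377  48.        ] SP [526.53850716 171.35422768]
clip px [(318, 169), (319, 169), (320, 169), (321, 169), (320, 170), (321, 170), (322, 170), (323, 170), (318, 172), (319, 172), (318, 173), (319, 173)]
117 clip rel -35.329221664098874 -35.20731187459165
114 clip rel -30.618335674462372 -32.49864082400695
110 clip rel -24.337154354947316 -28.887079423227206
red top rel 148 [(np.float64(-3.4399702836988224), np.float64(-2.806395373377302))] ctr z144 [(np.float64(-6.582451669731633), np.float64(-5.964857734308031))]
False
13.547208535724979 44.57544386386871 [549.08323877 187.69578889 149.4211326 ] [1.78034736 1.74493047 2.2787137 ] 17.0917
```

View pics/p1.png

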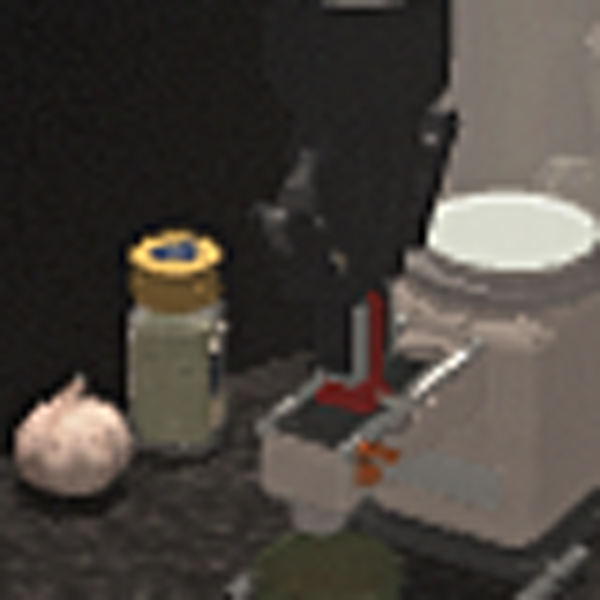

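The paddle is gripped, with its red edge visible at (375,340) and the clip at (375,460) in the zoom. I'll pull to just short of the estimate and compare the pointer with the clip.

Run:
```python
from h import *
p=np.r_[PAD-32*AX,149]
bot.servo_line(p,speed=25); bot.dwell(.3); st=bot.read_state(); e=np.array(st["ee_pos"]); print((e[:2]-PAD)@AX,st["grip_width"],st["grip_force"],st["ft_force"],st["clock"])
s=cam("side");c=cam("top");cv2.imwrite("pics/p2.png",np.hstack([cv2.resize(s["image"][145:185,295:335],(400,400),interpolation=cv2.INTER_CUBIC),cv2.resize(c["image"][130:190,240:300],(400,400),interpolation=cv2.INTER_CUBIC)]))
```

```text
-31.571025610457728 13.715223141886081 45.06664752960205 [1.47438109 5.9110127  5.20632471] 18.8083
```

View pics/p2.png

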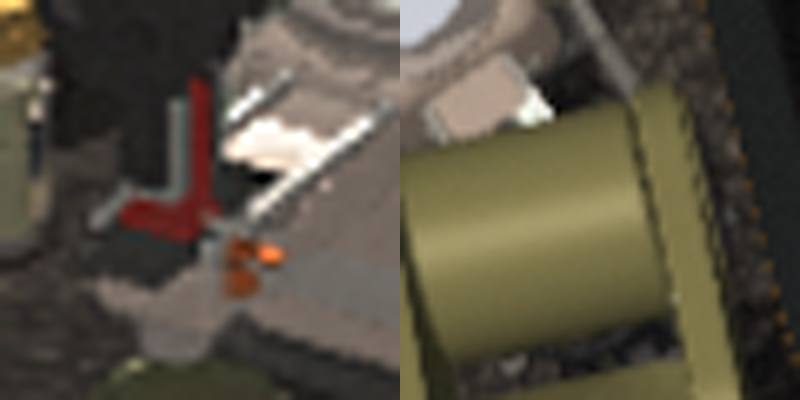

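Run:
```python
from h import *
s=cam("side"); B=np.array([-AX[1],AX[0]]); e=np.array(bot.read_state()["ee_pos"])[:2]; o=e-((e-PAD)@B)*B
def pr(x,y,z):
    P=np.array([*(o+x*AX+y*B),z]); w=s["R"].T@(P-s["eye"]); v=w[:2]/w[2]; u=v*(1+s["k1"]*v@v)*s["K"][0,0]+s["K"][:2,2]; return ((u-[295,145])*10+4.5).round(0)
print("paddle foot corners FL,FR,BR",pr(-7,12,122),pr(-7,-12,122),pr(7,-12,122),"top BR",pr(7,-12,166),"FR",pr(-7,-12,166))
print("pointer",[pr(0,y,124).tolist() for y in(-12,-20,-30)])
for d in(-6,-3,0,3,6): print("clip",d,[pr(d,y,117).tolist() for y in(-20,-26,-32)])
print("nose front corners rel",[pr(-112+66+31.6,y,112).tolist() for y in(22,-22)],"rail front R z119",pr(-14.4,-22,119), "BRrail",pr(80,-22,119),"clip bottom-ish",pr(0,-32,105))
im=s["image"]; H,Sa,V=cv2.split(cv2.cvtColor(im,cv2.COLOR_BGR2HSV))
for r in range(164,177): print(r,[f"{h}/{a}/{v}" for h,a,v in zip(H[r,311:327],Sa[r,311:327],V[r,311:327])])
```

```text
paddle foot corners FL,FR,BR [122. 201.] [189. 220.] [212. 202.] top BR [213.  75.] FR [190.  92.]
pointer [[201.0, 205.0], [223.0, 212.0], [251.0, 220.0]]
clip -6 [[213.0, 240.0], [230.0, 245.0], [247.0, 250.0]]
clip -3 [[218.0, 236.0], [235.0, 241.0], [252.0, 246.0]]
clip 0 [[223.0, 232.0], [240.0, 237.0], [257.0, 242.0]]
clip 3 [[228.0, 228.0], [245.0, 233.0], [262.0, 238.0]]
clip 6 [[233.0, 224.0], [250.0, 229.0], [266.0, 234.0]]
nose front corners rel [[82.0, 231.0], [204.0, 267.0]] rail front R z119 [205. 247.] BRrail [356. 125.] clip bottom-ish [256. 276.]
164 ['17/18/101', '30/10/100', '3/92/94', '1/172/98', '1/188/99', '6/63/57', '60/11/45', '30/18/42', '23/24/43', '15/25/103', '18/20/169', '20/24/245', '22/22/126', '15/17/92', '11/39/104', '12/46/112']
165 ['2/117/98', '3/108/99', '1/173/99', '1/186/96', '1/165/99', '2/170/87', '7/48/48', '30/12/41', '17/21/86', '17/25/208', '17/23/233', '14/23/121', '15/32/97', '16/43/89', '11/45/136', '12/44/117']
166 ['2/191/95', '1/180/98', '1/180/99', '1/181/96', '5/100/105', '4/124/105', '8/43/65', '18/18/69', '19/20/104', '18/23/167'
[... 1485 characters left out ...]
26/109', '20/21/109', '23/19/109', '21/16/110', '20/21/109']
174 ['14/43/119', '13/48/122', '12/43/118', '11/41/117', '12/42/121', '12/38/114', '12/103/109', '11/128/102', '10/137/104', '12/76/110', '12/41/112', '10/36/106', '12/40/116', '14/30/111', '15/23/113', '18/23/109']
175 ['13/41/119', '13/45/119', '12/44/116', '11/46/117', '14/40/121', '12/38/115', '15/37/111', '15/32/111', '12/34/111', '12/36/122', '11/44/121', '13/45/119', '12/43/118', '11/48/117', '12/47/119', '14/44/116']
176 ['11/45/118', '12/44/117', '14/41/118', '14/44/116', '12/45/124', '13/42/115', '14/44/116', '15/30/84', '17/31/75', '14/43/113', '12/43/120', '13/44/121', '14/43/120', '13/45/118', '15/44/117', '13/42/116']
```

Run:
```python
from h import *
bot.servo_line(np.r_[PAD-33.6*AX,149],speed=15); bot.dwell(.6); st=bot.read_state(); e=np.array(st["ee_pos"]); print((e[:2]-PAD)@AX,st["grip_width"],st["grip_force"],st["ft_force"],st["clock"])
print(bot.finish_job())
```

```text
-33.15945329048166 13.329260949074515 45.111243724823 [1.56068785 6.16917293 5.7734171 ] 19.8167
the job is handed in; nothing more can be done
None
```

I handed the job in at 19.8 s with the cup let go upright under the spout and the gripper still holding the slide at the clip; no verdict came back. I put the pointer within about 3 mm of the clip (5 mm is allowed), but that is an estimate because the arm blocked the top camera's view of it.

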